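# Fit the matching wing under the canopy of the site model

## Task

One of the two bays of the white building model, left or right, is still open. Fit the wing whose small roof box will then stand at the front on the model's outer side (away from the closed bay): slide it under the canopy into the open bay, roof box end last, and push until the stiff sliding rear panel is at its end stop and the wing's front is flush with the mouth of the bay. Leave the other wing and the glue bottle, mug and tape ring where they are.

Things in the scene. Friction and masses are not known exactly. Their poses are not given: they have to be found in the camera images.
- model: fixed white card building model on a grey base board 12 thick, 270 wide. Origin: on the table, on its centre line, at the line of the two bay mouths; x points into the model, away from the robot, y left; the board spans x = -60 to +105. Bays at y = +50 and -50. Apart from the canopy, its beams and posts, all is below 75 mm above the board
- model_canopy (a point): middle of the lower front edge of the canopy, a slab 45 deep (model x = -45 to 0), 240 wide, 16 thick in front of and above the bay mouths; underside 150 above the board top (162 above the table). Three beams 10 wide (model y = 0, +-114), at its height, run back from it to posts 12 square at x = 94
- open_bay: open bay, fixed to the model, left or right: two side walls 42 high, 49 apart inside, 8 thick, x = 0 to 88, mouth flared over the first 14; no roof, its floor is the board. Origin: at board-top level (12 above the table), middle of the mouth; x into the bay, y left, z up. A wing pushed home has its origin at x = 35, its front face at x = 0
- rear_panel (a joint): stiff sliding panel (46 wide, 40 high) across the rear of the open bay; moves only when pushed with a few newtons, stays where left. In m: 0 = farthest forward (face 56 mm behind the mouth), 0.014 = at its end stop (face 70 mm behind the mouth). Starts near the front of its travel
- closed_bay: the other bay: a fixed white solid block 86 deep, 65 wide, 50 high, with a low plinth (40 x 30 x 8) on its roof, front face 2 mm behind the line of the mouths. Origin: at board-top level, middle of its front
- wing_left: loose white card wing, a block 70 long (x) x 44 wide (y) x 50 high, about 130 g, standing on the table; a roof box (22 x 18 x 16 high) stands on its roof at the front end (-x), on the left (+y) as you look from the front end to the rear. Origin: centre of underside; z up, x from front end to rear end. The wings are mirror images, told apart only by the box's side
- wing_right: loose white card wing, a block 70 long (x) x 44 wide (y) x 50 high, about 130 g, standing on the table; a roof box (22 x 18 x 16 high) stands on its roof at the front end (-x), on the right (-y) as you look from the front end to the rear. Origin: centre of underside; z up, x from front end to rear end. The wings are mirror images, told apart only by the box's side
- wing_left_roofbox (a point): centre of the top of wing_left's roof box, 66 mm above the wing's underside, at wing x = -22, y = +11
- wing_right_roofbox (a point): centre of the top of wing_right's roof box, 66 mm above the wing's underside, at wing x = -22, y = -11
- glue: bystander: white glue bottle, 44 diameter, 130 high; origin under its centre
- mug: bystander: white ceramic mug, 76 diameter, 90 high, handle on its +y; origin under its centre
- tape: bystander: brown roll of tape lying flat, 90 diameter, 24 high; origin under its centre
There are look-alikes about, which are no part of the job. What is shaped like the wing_left but pink is not meant.

How it is judged:
By the outcome, as a careful person would: the job done as asked, in the order asked, and still so for the second after the job is handed in, with the robot touching nothing.
It also fails if it takes over 58 s, if anything falls off the work surface, if the arm or the gripper's body presses on something with over 40 N, if the wrist force passes 120 N, or if a joint passes its speed limit or range.

## Robot

A 6-joint arm with a two-finger parallel gripper is mounted at the origin on the work surface. World frame = base frame: x ahead of the robot, y to its left, z up, the work surface at z = 0. Lengths are in m, angles in rad, forces in N, time in s.
With the tool pointing down it reaches from about 0.25 to 0.725 m from the base axis. Payload 4 kg.
Tool frame: the origin (TCP) lies at the very end of the fingers, on their centre line; the grasp point (between the pads) lies 19 mm behind it; z points along the fingers, y is the line along which they close (so a half turn about z gives the same grasp; the last joint's range is limited). The gripper opens to 85 mm and grips with 20 to 120 N. Pads are 22 mm wide; open, the fingers measure 114 mm over their backs; the gripper's body (76 mm by 85 mm) begins 54 mm behind the grasp point. The pads swing forward as they close: fully open they stand 13 mm farther back than shut.
Start: joints at [0, 0.241, 0.005, 1.335, 0, 1.571], TCP at [0.5, -0, 0.231] pointing down, gripper open.
Joint ranges: [-2.72, 2.72], [-1.05, 1.87], [-1.09, 1.28], [-1.99, 2.15], [-1.42, 1.44], [-3.14, 3.14]. Speed limits (rad/s): [2.79, 2.79, 3.14, 3.14, 3.14, 3.14].

## Interface

Orientations are given as a unit quaternion [x, y, z, w].
In Python, from workcell import * gives the robot as it stands. The module is installed in compiled form; this text tells all that it offers.
- The arm moves only by the tool send_rows, never from a script. Its argument "steps" is text: rows parted by semicolons, each of 7 numbers parted by spaces: the opening, from -1 (shut) to 1 (fully open), then the shift along the world's x, y, z in m, then the turn, a rotation vector about the world's x, y, z in rad. A call has exactly 5 rows; each row shifts and turns the commanded pose from where the row before left it; what a row does not reach is not made up. A row lasts 1/12 s, in which the tool goes at most 41.7 mm and 7.16 degrees, less where a joint would pass 70% of its speed; a pose out of reach is approached as far as the arm can. A call is refused whole if a number of a shift passes 0.0417 or a number of a turn 0.125, either way. A call with a gripper value outside its range is refused whole. The fingers move at their own pace and stop on an object; the grip force is fixed at half the most. Time passes only in rows, so rows that do not move let the fingers close, or fill a call up. It gives the time, the measured TCP pose, the force, the opening and the grip force at its end, in the units of the state.
- get_obs(): the state, without advancing time (a new reading comes with each control period).
- camera(name): name is "scene" or "side" or "wrist"; returns a dict with "frame" (480x640x3 uint8, red, green, blue), "range_z" (480x640 float32, m along the optical axis (not along the pixel's ray), 0 where there is no reading), "camera_matrix" (3x3 intrinsics, pixels), "extrinsics" (4x4, takes a point from world to camera coordinates); the wrist camera has in their place "T_tool_cam" (4x4, takes a point from camera to tool coordinates, whose origin is the TCP and whose axes are the flange's). Camera axes: x right, y down, z forward; pixel columns grow to the right and rows downward; lengths in m; the calibration is good to about 2 mm. A picture is of the moment at which its call begins: read the wrist's pose just before it.
- job_done(): hands the job in; it is judged then, once.
The state is a dict: "clock": time; "joint_pos": joint angles; "joint_vel": joint speeds; "tau": joint torques, N m; "eef_pos": TCP position; "tool_rot": TCP orientation; "ft_force": force on the tool from outside, world axes, zero at the start; "ft_torque": the same for the moment, N m; "grip_width": finger opening in m; "grasp_force": force on a finger pad.
Only numpy, scipy, OpenCV 4.12 (cv2) and the standard library are available. Lean on these libraries where they do the work, as an engineer would, in place of code of your own. Each camera call takes 0.05 s, during which the arm holds its last target. There are 200 camera calls.

## Working session

There is one attempt and no reset: what is moved stays moved. The work goes in short steps, Python scripts to look and compute and a tool call to move; the robot and the scene stay as the last step left them, time stands still between calls to the robot, and variables do not carry over. Pictures are saved under pics/ and viewed, at most 10 in all, crops included, and the job is handed in when it is done.

Besides the shell and the picture viewer there is one more tool, called after "Call:" by a JSON object that holds its "api" and its "payload". send_rows: Moves the arm, as the interface text tells. Its arguments: {"type":"object","properties":{"steps":{"type":"string"}},"required":["steps"]}

```bash
mkdir -p pics; cat > h.py <<'E'
from workcell import *
import numpy as np, cv2
def snap(n,f):
    c=camera(n); np.savez(f'pics/{f}.npz',**{k:np.asarray(v) for k,v in c.items()})
    cv2.imwrite(f'pics/{f}.png',c['frame'][:,:,::-1]); return c
def world(f,pts):
    c=np.load(f'pics/{f}.npz'); K=c['camera_matrix']; Ti=np.linalg.inv(c['extrinsics']); out=[]
    for u,v in pts:
        d=c['range_z'][v,u]; p=np.linalg.inv(K)@[u,v,1]*d; out.append((Ti@[*p,1])[:3])
    return np.array(out)
def onplane(f,pts,z):
    c=np.load(f'pics/{f}.npz'); K=c['camera_matrix']; Ti=np.linalg.inv(c['extrinsics']); out=[]
    for u,v in pts:
        r=Ti[:3,:3]@(np.linalg.inv(K)@[u,v,1]); o=Ti[:3,3]; out.append(o+r*(z-o[2])/r[2])
    return np.array(out)
E
python3 - <<'E'
from h import *
for n in('scene','side'):
    c=snap(n,n+'0'); T=np.linalg.inv(c['extrinsics']); print(n,T[:3,3].round(3),T[:3,2].round(3),c['camera_matrix'][0,0])
o=get_obs();print(o['clock'],o['tool_rot'],o['grip_width'])
E
```

```text
scene [ 1.438 -0.881  1.123] [-0.543  0.552 -0.632] 623.1966458952173
side [ 0.821 -0.56   0.999] [-0.257  0.521 -0.814] 443.0088862330512
0.1 [ 7.07098435e-01  7.07114503e-01 -6.60483084e-04 -6.68288634e-04] 0.08541634018977257
```

View pics/scene0.png

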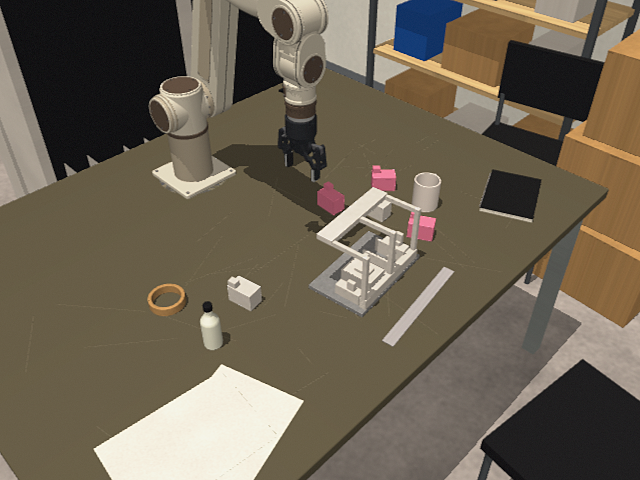

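View pics/side0.png

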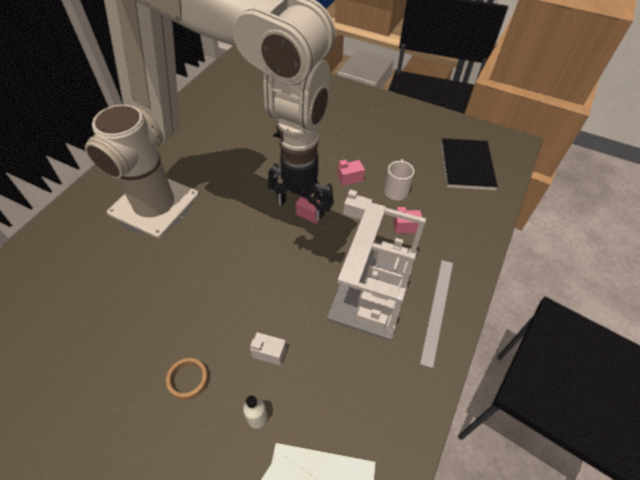

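The scene shows white wings at side-view (268,348) and (357,205). The three pink blocks at (351,172), (308,210) and (407,220) are look-alikes. The model is at about (375,270). I'll enlarge both views.

```bash
python3 - <<'E'
import cv2,numpy as np
a=cv2.imread('pics/side0.png');b=cv2.imread('pics/scene0.png')
r=lambda i,u,v,w,h:cv2.resize(i[v:v+h,u:u+w],(400,300),interpolation=cv2.INTER_CUBIC)
cv2.imwrite('pics/c1.png',np.vstack([np.hstack([r(a,310,180,132,165//5*5-66),r(b,300,180,160,120)]),np.hstack([r(a,240,320,64,48),r(b,212,260,64,48)])]))
big=cv2.resize(a[180:345,315:445],None,fx=3.6,fy=3.6,interpolation=cv2.INTER_CUBIC);cv2.imwrite('pics/c2.png',big)
E
```

```text
(no output)
```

View pics/c1.png

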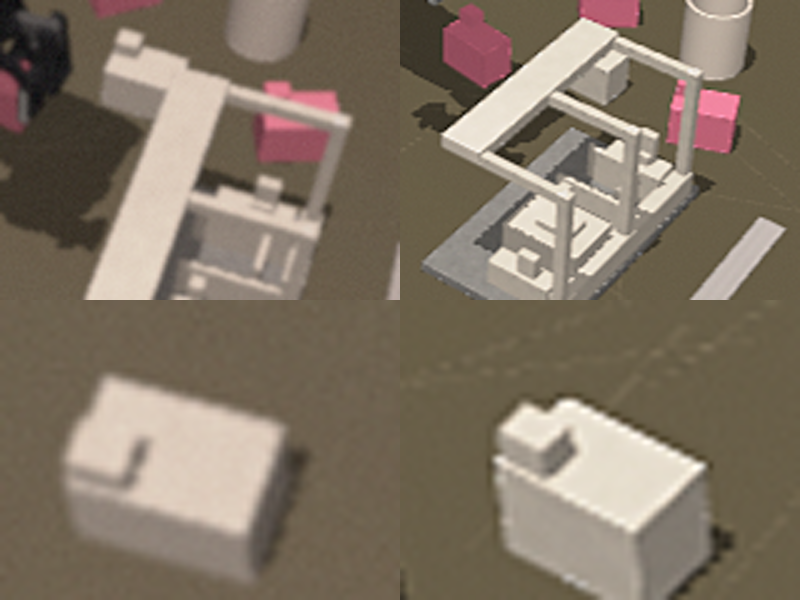

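View pics/c2.png

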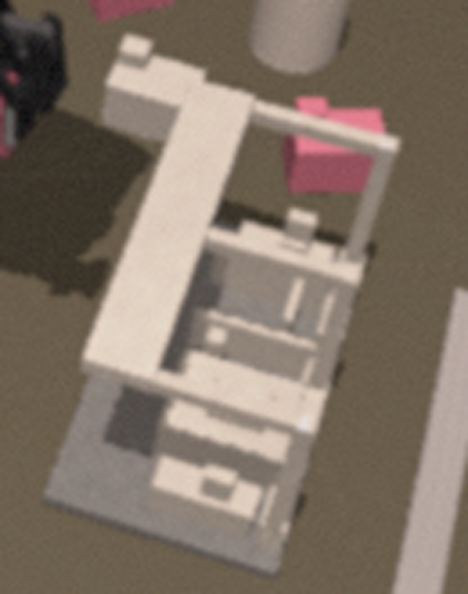

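The model's open bay is probably the left one. The right shows a block with a plinth, but parallax confuses it, so I'll build a top-down height map from depth.

```bash
cat >> h.py <<'E'
def cloud(f):
    c=np.load(f'pics/{f}.npz'); K=c['camera_matrix']; Ti=np.linalg.inv(c['extrinsics']); d=c['range_z']
    v,u=np.mgrid[:480,:640]; r=np.stack([u,v,np.ones_like(u)],-1)@np.linalg.inv(K).T*d[...,None]
    return r@Ti[:3,:3].T+Ti[:3,3], d>0
E
python3 - <<'E'
from h import *
S=1000 # px per m
x0,y0=0.25,-0.42   # region
H=np.zeros((600,800))-1; im=np.zeros((600,800,3),np.uint8)
for f in('scene0','side0'):
    P,m=cloud(f); col=np.load(f'pics/{f}.npz')['frame'][:,:,::-1]
    p=P[m]; c=col[m]; k=(p[:,2]<0.2)&(p[:,2]>-.02); p=p[k];c=c[k]
    o=np.argsort(p[:,2]); p=p[o]; c=c[o]
    col_=(( 0.38-p[:,1])*S).astype(int); row=((0.85-p[:,0])*S).astype(int)
    for dc in range(3):
     for dr in range(3):
      C=col_+dc-1;R=row+dr-1
      q=(C>=0)&(C<800)&(R>=0)&(R<600)
      for a,b,z,cc in zip(R[q],C[q],p[q,2],c[q]):
        if z>H[a,b]: H[a,b]=z; im[a,b]=cc
v=np.clip(H/0.18*255,0,255).astype(np.uint8)
J=cv2.applyColorMap(v,cv2.COLORMAP_TURBO); J[H<-.5]=0
cv2.imwrite('pics/top.png',J)
E
```

```text
(no output)
```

View pics/top.png

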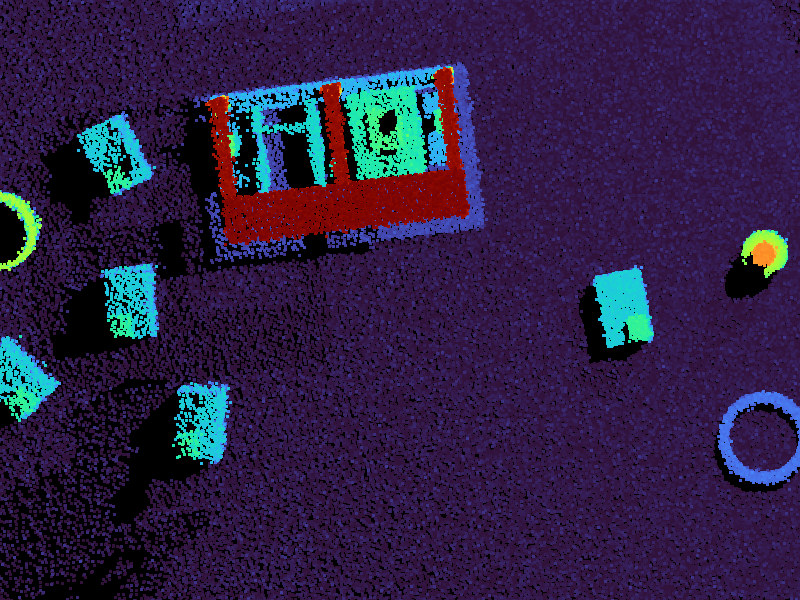

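The height map (left = +y, up = +x) shows the right bay filled by the block with a plinth, at (385,130), and the left bay open, with walls at columns 262 and 318. The outer side is therefore +y, which calls for wing_left.

Candidates: white (130,300), white (622,308), pink (202,422), (115,155) and (20,380). White (130,300), which is side-view pixel (357,205), has its box at the front left, so it fits. White (622,308) has its box on the right. Next I'll fit poses and confirm the colour and box side numerically.

```bash
python3 - <<'E'
from h import *
def rect(p):
    r=cv2.minAreaRect(p[:,:2].astype(np.float32)*1000); return np.round(r[0],1),np.round(r[1],1),round(r[2],1)
for f in('scene0','side0'):
    P,m=cloud(f); col=np.load(f'pics/{f}.npz')['frame'].astype(int)
    z=P[...,2]; 
    can=m&(abs(z-.178)<.006)&(P[...,0]>.58)&(P[...,0]<.8)&(P[...,1]<.2)&(P[...,1]>-.12)
    # lower part only (the slab): erode
    k=cv2.erode(can.astype(np.uint8),np.ones((5,5)))>0
    k=cv2.dilate(k.astype(np.uint8),np.ones((5,5)))>0; k&=can
    print(f,'canopy',rect(P[k]),np.median(z[k]))
    w=m&(P[...,0]>.49)&(P[...,0]<.61)&(P[...,1]>.2)&(P[...,1]<.3)
    t=w&(abs(z-.05)<.004); b=w&(abs(z-.066)<.005)
    print(' wingtop',rect(P[t]),np.median(z[t]),t.sum(),'rgb',np.median(col[t],0)); print(' box',rect(P[b]),P[b].mean(0).round(4),b.sum())
    for nm,lo,hi in(('walls54',.049,.059),):
        ww=m&(z>lo)&(z<hi)&(P[...,0]>.62)&(P[...,0]<.8)&(P[...,1]>.04)&(P[...,1]<.16)
        q=P[ww]*1000; 
        for a in range(660,780,15):
            s=q[(q[:,0]>=a)&(q[:,0]<a+15)]; h=np.histogram(s[:,1],np.arange(40,160,4))[0]; print(a,h)
E
```

```text
scene0 canopy (array([643.9,  35.6]), array([ 52. , 244.7]), 7.6) 0.17823467796025144
 wingtop (array([570.8, 245.3]), array([23.7, 47.1]), 8.2) 0.049864163560740415 65 rgb [230. 222. 204.]
 box (array([0., 0.]), array([0., 0.]), 0.0) [nan nan nan] 0
660 [ 0  0  1  3  6  4  2  0  0  0  0  0  0  0  0  0  0  2 10  2  4  0  0  0
  0  0  0  0  0]
675 [ 1  0  1  0 10  2  4  0  0  0  0  0  0  0  0  0  0  3  1  7  5  1  0  0
  0  0  0  0  0]
690 [0 0 0 0 7 5 6 4 0 0 0 0 0 0 0 0 0 0 2 4 1 1 0 0 0 3 1 4 0]
705 [0 0 0 0 1 8 5 5 0 1 2 1 1 0 0 0 0 0 0 1 2 2 0 0 1 3 7 5 4]
720 [ 0  0  0  0  1  7  3 10  1  1  1  0  0  0  0  0  0  0  0  4  7  5  0  1
  0  0  0  0  0]
735 [0 1 0 0 0 1 1 0 0 0 0 0 0 0 0 0 0 0 0 1 6 4 1 1 0 0 0 0 0]
750 [7 8 2 2 2 0 0 0 0 0 0 0 0 0 0 0 0 0 0 0 0 0 0 0 0 0 0 0 1]
765 [0 0 0 0 0 0 0 0 0 0 0 0 0 0 0 0 0 0 0 0 0 0 0 0 0 0 0 0 0]
side0 canopy (array([644.2,  35.3]), array([ 47.9, 241.2]), 7.9) 0.1779435349824144
 wingtop (array([547. , 249.5]), array([70.3, 48.8]), 6.5) 0.05009562886024388 241 rgb [220. 201. 185.]
 box (array([524. , 259.6]), array([21.1, 23.1]), 4.7) [0.5241 0.2574 0.0657] 47
660 [0 0 0 1 6 5 0 0 0 0 0 0 0 0 0 0 0 0 2 1 0 0 0 0 0 0 0 0 0]
675 [ 1  1  0  0 10  7  6  1  0  0  0  0  0  0  0  0  0  0  0  1  0  0  0  0
  0  0  0  0  0]
690 [ 0  0  0  0  2 11  8  2  0  0  0  0  0  0  0  0  0  0  0  6  1  0  0  0
  0  5  6  5  0]
705 [0 0 0 0 0 6 9 3 1 0 0 0 0 1 0 0 1 3 0 4 0 0 0 0 0 3 5 3 2]
720 [ 0  0  0  0  0  4 10  7  4  3  4  2  3  4  3  2  2  0  3  0  3  0  0  0
  0  0  0  0  0]
735 [ 0  0  0  0  0  0 10  7  6  0  0  0  0  0  0  0  0  0  0  0  1  1  0  0
  0  0  0  0  1]
750 [3 6 0 0 0 0 0 0 0 0 0 0 0 0 0 0 0 0 0 0 0 0 0 0 0 0 0 0 0]
765 [0 1 0 0 0 0 0 0 0 0 0 0 0 0 0 0 0 0 0 0 0 0 0 0 0 0 0 0 0]<stdin>:14: RuntimeWarning: Mean of empty slice.
  ret = um.true_divide(
```

wing_left is white (RGB about 220,201,185), 50 mm high, at (0.547, 0.249) with yaw about 6.5°. Its box sits at +8 mm in y (world), which matches a left box. The model yaw is 7.8°, with the mouth of the open bay at (0.6595, 0.088).

Plan: grip the wing's sides with a tilted tool, carry it under the canopy to the mouth, release it there, then push it home with closed fingers.

Call:
{"api": "send_rows", "payload": {"steps": "1 0 0.02 0 0 0 0.122;1 0 0.02 0 0 0 0.122;1 0 0.02 0 0 0 0.122;1 0 0.02 0 0 0 0.122;1 0 0.02 0 0 0 0.122"}}

```text
clock: 0.52
eef_pos: [0.4996, 0.1008, 0.2308]
tool_rot: [0.46, 0.888, -0.0, -0.0]
ft_force: [1.0, 0.3, -0.4]
grip_width: 0.0856
grasp_force: 0.0
```

```bash
python3 -c "
from h import *
o=get_obs();print(o['joint_pos'].round(3) if hasattr(o['joint_pos'],'round') else o['joint_pos'])"
```

```text
[ 0.199  0.261  0.03   1.341 -0.     1.154]
```

Call:
{"api": "send_rows", "payload": {"steps": "1 0.005 0.017 0 0 0 0.122;1 0.005 0.017 0 0 0 0.122;1 0.005 0.017 0 0 0 0.122;1 0.005 0.017 0 0 0 0.122;1 0.005 0.017 0 0 0 0.122"}}

```text
clock: 0.93
eef_pos: [0.5248, 0.1858, 0.2307]
tool_rot: [0.171, 0.985, -0.0, -0.001]
ft_force: [-0.4, -0.1, 0.1]
grip_width: 0.0856
grasp_force: 0.0
```

Call:
{"api": "send_rows", "payload": {"steps": "1 0.005 0.016 0 0 0 0.122;1 0.005 0.016 0 0 0 0.122;1 0.005 0.016 0 0 0 0.122;1 0.005 0.016 0 0 0 0.122;1 0 0 0 0.0158 -0.1159 0"}}

```text
clock: 1.35
eef_pos: [0.5502, 0.2528, 0.223]
tool_rot: [-0.071, 0.996, 0.002, 0.054]
ft_force: [0.0, -0.4, -2.7]
grip_width: 0.0855
grasp_force: 0.0
```

Call:
{"api": "send_rows", "payload": {"steps": "1 0 0 -0.015 0.0158 -0.1159 0;1 0 0 -0.015 0.0158 -0.1159 0;1 0 0 -0.015 0.0158 -0.1159 0;1 0 0 -0.015 0.0158 -0.1159 0;1 0 0 -0.015 0.0158 -0.1159 0"}}

```text
clock: 1.77
eef_pos: [0.5457, 0.2496, 0.1652]
tool_rot: [-0.066, 0.95, 0.02, 0.305]
ft_force: [0.6, 0.5, -0.7]
grip_width: 0.0854
grasp_force: 0.0
```

```bash
cat >> h.py <<'E'
def st():
    from scipy.spatial.transform import Rotation as R
    o=get_obs(); M=R.from_quat(o['tool_rot']).as_matrix()
    print('t',round(o['clock'],2),'q',np.round(o['joint_pos'],3),'tcp',np.round(o['eef_pos'],4),'z',M[:,2].round(3),'y',M[:,1].round(3),'F',np.round(o['ft_force'],1),'w',round(o['grip_width'],4))
    return o,M
E
python3 - <<'E'
from h import *
o,M=st(); c=snap('wrist','w1'); d=c['range_z']
T=np.eye(4);T[:3,:3]=M;T[:3,3]=o['eef_pos']; W=T@c['T_tool_cam']
v,u=np.mgrid[:480,:640]; P=(np.stack([u,v,np.ones_like(u)],-1)@np.linalg.inv(c['camera_matrix']).T*d[...,None])@W[:3,:3].T+W[:3,3]
w=(d>0)&(P[...,0]>.49)&(P[...,0]<.61)&(P[...,1]>.2)&(P[...,1]<.3)
for z,e in((.05,.004),(.066,.004)):
    k=w&(abs(P[...,2]-z)<e); print(z,k.sum()); 
    if k.sum()>20: r=cv2.minAreaRect(P[k][:,:2].astype(np.float32)*1000); print(r,np.median(P[k][:,2]))
E
```

```text
t 1.77 q [ 0.547  0.13  -0.528  0.333 -0.236  0.338] tcp [0.5457 0.2496 0.1652] z [ 0.577  0.078 -0.813] y [-0.138  0.99  -0.003] F [ 0.6  0.5 -0.7] w 0.0854
0.05 6901
((546.1205444335938, 249.913818359375), (71.66023254394531, 44.09566116333008), 5.652586460113525) 0.048663822310342386
0.066 1585
((523.2781372070312, 258.8885192871094), (23.648040771484375, 18.21919822692871), 5.626479148864746) 0.06463514354182215
```

View pics/w1.png

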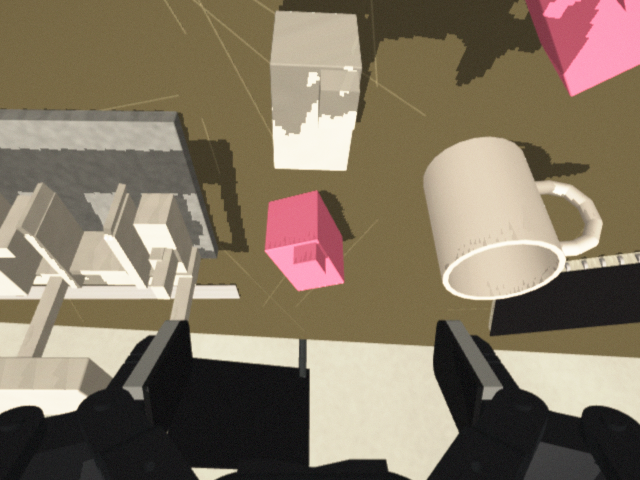

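The wrist view is inverted (right = +y). The white wing is at (315,90) with its box toward +y and front, so it is wing_left. Measured centre is (0.546, 0.250), yaw 5.7°. Descending to straddle it.

Call:
{"api": "send_rows", "payload": {"steps": "1 0 0 -0.028 0 0 -0.01;1 0 0 -0.028 0 0 -0.01;1 0 0 -0.028 0 0 -0.01;1 0 0 -0.028 0 0 0;1 0 0 0 0 0 0"}}

```text
clock: 2.23
eef_pos: [0.5431, 0.2479, 0.0467]
tool_rot: [-0.053, 0.953, 0.012, 0.297]
ft_force: [-1.5, -0.2, -0.7]
grip_width: 0.0853
grasp_force: 0.0
```

```bash
python3 -c "
from h import *
st()"
```

```text
t 2.23 q [ 0.557  0.338 -0.654  0.025 -0.255  0.373] tcp [0.5431 0.2479 0.0467] z [ 0.565  0.055 -0.823] y [-0.108  0.994 -0.008] F [-1.5 -0.2 -0.7] w 0.0853
```

Call:
{"api": "send_rows", "payload": {"steps": "1 0.001 0 -0.006 0.005 -0.045 0;1 0.001 0 -0.005 0.005 -0.045 0;1 0.001 0 -0.005 0.005 -0.045 0;1 0.001 0.001 -0.005 0 0 0;1 0.001 0 -0.005 0 0 0"}}

```text
clock: 2.65
eef_pos: [0.5523, 0.2516, 0.0275]
tool_rot: [-0.051, 0.929, 0.019, 0.366]
ft_force: [-0.3, -0.3, -0.1]
grip_width: 0.0851
grasp_force: 0.0
```

```bash
python3 -c "
from h import *
st()"
```

```text
t 2.65 q [ 0.586  0.425 -0.78  -0.326 -0.321  0.36 ] tcp [0.5523 0.2516 0.0275] z [ 0.679  0.072 -0.731] y [-0.108  0.994 -0.003] F [-0.3 -0.3 -0.1] w 0.0851
```

Call:
{"api": "send_rows", "payload": {"steps": "1 -0.001 -0.001 -0.004 0 0 0;1 0 0 0 0 0 0;-1 0 0 0 0 0 0;-1 0 0 0 0 0 0;-1 0 0 0 0 0 0"}}

```text
clock: 3.07
eef_pos: [0.5514, 0.2502, 0.0242]
tool_rot: [-0.05, 0.929, 0.019, 0.367]
ft_force: [-0.5, 1.3, 0.3]
grip_width: 0.0517
grasp_force: 0.0
```

Call:
{"api": "send_rows", "payload": {"steps": "-1 0 0 0 0 0 0;-1 0 0 0 0 0 0;-1 0 0 0 0 0 0;-1 0 0 0 0 0 0;-1 0 0 0 0 0 0"}}

```text
clock: 3.48
eef_pos: [0.5513, 0.2502, 0.0243]
tool_rot: [-0.05, 0.928, 0.019, 0.368]
ft_force: [-2.5, -1.3, 6.4]
grip_width: 0.0434
grasp_force: 61.4
```

Call:
{"api": "send_rows", "payload": {"steps": "-1 0 0 0.006 0 0 0;-1 0 0 0.008 0 0 0;-1 0 0 0.008 0 0 0;-1 0 -0.015 0 0 0 0.01;-1 0.002 -0.025 0 0 0 0.01"}}

```text
clock: 3.9
eef_pos: [0.553, 0.2123, 0.0463]
tool_rot: [-0.062, 0.928, 0.024, 0.367]
ft_force: [-0.3, 0.3, -1.9]
grip_width: 0.0433
grasp_force: 61.3
```

Call:
{"api": "send_rows", "payload": {"steps": "-1 0.003 -0.03 0 0 0 0.008;-1 0.005 -0.03 0 0 0 0;-1 0.006 -0.03 0 0 0 0;-1 0.005 -0.025 0 0 0 0;-1 0.003 -0.015 0 0 0 0"}}

```text
clock: 4.32
eef_pos: [0.5738, 0.0773, 0.0445]
tool_rot: [-0.062, 0.928, 0.023, 0.365]
ft_force: [0.5, -0.3, -1.8]
grip_width: 0.0434
grasp_force: 61.4
```

```bash
python3 - <<'E'
from h import *
o,M=st(); c=snap('wrist','w2'); snap('side','side2')
d=c['range_z'];T=np.eye(4);T[:3,:3]=M;T[:3,3]=o['eef_pos']; W=T@c['T_tool_cam']
v,u=np.mgrid[:480,:640]; P=(np.stack([u,v,np.ones_like(u)],-1)@np.linalg.inv(c['camera_matrix']).T*d[...,None])@W[:3,:3].T+W[:3,3]
np.save('pics/w2P.npy',P)
a=cv2.imread('pics/w2.png'); b=cv2.imread('pics/side2.png')[120:360,260:500]
cv2.imwrite('pics/m2.png',np.hstack([cv2.resize(a,(440,330)),cv2.resize(b,(330,330))]))
E
```

```text
t 4.32 q [ 0.136  0.336 -0.889 -0.404 -0.004  0.   ] tcp [0.5738 0.0773 0.0445] z [ 0.676  0.088 -0.732] y [-0.133  0.991 -0.003] F [ 0.5 -0.3 -1.8] w 0.0434
```

View pics/m2.png

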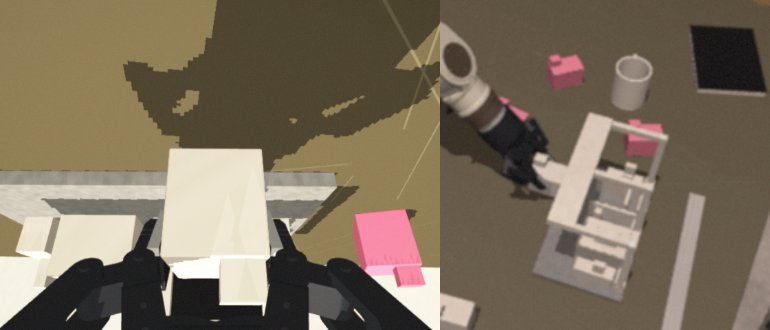

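The wing is held squarely, with its box at the robot end on +y. I'll check the bay axis using wall points from the earlier wrist picture.

```bash
python3 - <<'E'
from h import *
from scipy.spatial.transform import Rotation as R
c=np.load('pics/w1.npz'); d=c['range_z']
y=np.array([-.138,.99,-.003]);z=np.array([.577,.078,-.813]);x=np.cross(y,z)
T=np.eye(4);T[:3,:3]=np.c_[x,y,z];T[:3,3]=[.5457,.2496,.1652]; W=T@c['T_tool_cam']
v,u=np.mgrid[:480,:640]; P=(np.stack([u,v,np.ones_like(u)],-1)@np.linalg.inv(c['camera_matrix']).T*d[...,None])@W[:3,:3].T+W[:3,3]
P=P[(d>0)]; psi=np.radians(7.8); 
q=P[:,:2]-[.6595,.088]; X=(q@[np.cos(psi),np.sin(psi)])*1000; Y=(q@[-np.sin(psi),np.cos(psi)])*1000; Z=P[:,2]*1000
for a in range(-5,90,10):
    k=(X>a)&(X<a+10)&(abs(Z-53)<4)&(abs(Y)<40); h=np.histogram(Y[k],np.arange(-40,41,2))[0]; 
    print(a,h)
k=(abs(Y)<20)&(Z>20)&(Z<54)&(X>45)&(X<80); print('panel',np.percentile(X[k],[5,25,50,75,95]).round(1),k.sum())
k=(abs(Y-0)<20)&(Z<20)&(Z>5)&(X>0)&(X<50);print('floor',np.median(Z[k]))
k=(Z<16)&(Z>8)&(abs(Y)<60);print('board front',np.percentile(X[k],[.5,2]))
E
```

```text
-5 [ 0  0  0 10 21 34 37  3  0  0  0  0  0  0  0  0  0  0  0  0  0  0  0  0
  0  0  0  0  0  0  0  0  0  2 19 29 27  1  0  0]
5 [ 0  0  0  4 16 21 30 52  8  0  0  0  0  0  0  0  0  0  0  0  0  0  0  0
  0  0  0  0  0  0  0  0 11 16 22 31 22  0  0  0]
15 [ 0  0  0  7 18 22 23 47  9  0  0  0  0  0  0  0  0  0  0  0  0  0  0  0
  0  0  0  0  0  0  0  0 13 24 18 23 32  0  0  0]
25 [ 0  0  0  3 19 19 18 45  5  0  0  0  0  0  0  0  0  0  0  0  0  0  0  0
  0  0  0  0  0  0  0  0 14 20 22 20 32  0  0  0]
35 [ 0  0  0  7 18 15 22 44  3  0  0  0  0  0  0  0  0  0  0  0  0  0  0  0
  0  0  0  0  0  0  0  0 16 18 15 20 28  0  0  0]
45 [ 0  0  0  4 16 16 17 45  0  0  0  0  0  0  0  0  0  0  0  0  0  0  0  0
  0  0  0  0  0  0  0  0 12 19 16 19 23  0  0  0]
55 [ 0  0  0  9 16 14 13 35  9 15 16 15 11 16 16 14 17 12 12 16 17 10 12 15
 18 11 18 12 13 15 12  6 13 14 17 22 19  0  0  0]
65 [ 0  0  0  3 14 14 15 36  1  1  0  1  1  0  0  1  0  0  1  2  0  0  1  1
  0  3  3  4  2  3  2  2 15 13 14 21 15  0  0  0]
75 [ 0  0  0  8 11 13 14 34  2  0  0  0  0  0  0  0  0  0  0  0  0  0  0  0
  0  0  0  0  0  0  0  1 14 13 12 16 13  0  0  0]
85 [0 0 0 3 3 4 5 7 0 0 0 0 0 0 0 0 0 0 0 0 0 0 0 0 0 0 0 0 0 0 0 1 2 2 4 7 2
 0 0 0]
panel [58.8 59.5 60.  60.5 63.4] 1317
floor 10.731544368645874
board front [-60.39806114 -59.70914688]
```

The wall inner faces come out at ±24.5 mm and the panel at about 59 mm, so the pose is good. I'll correct by 1 mm, lower a little and go in to the mouth.

Call:
{"api": "send_rows", "payload": {"steps": "-1 0.008 0 -0.003 0 0 0.002;-1 0.01 0.001 -0.003 0 0 0;-1 0.012 0.0016 0 0 0 0;-1 0.012 0.0016 0 0 0 0;-1 0.01 0.0014 0 0 0 0"}}

```text
clock: 4.83
eef_pos: [0.6284, 0.0876, 0.0393]
tool_rot: [-0.065, 0.928, 0.025, 0.367]
ft_force: [-0.6, -0.2, -1.4]
grip_width: 0.0432
grasp_force: 61.5
```

Call:
{"api": "send_rows", "payload": {"steps": "-1 0.008 0.001 0 0 0 0;-1 0.007 0.001 0 0 0 0;-1 0.005 0.0007 0 0 0 0;-1 0 0 0 0 0 0;-1 0 0 0 0 0 0"}}

```text
clock: 5.25
eef_pos: [0.6396, 0.088, 0.0363]
tool_rot: [-0.066, 0.93, 0.024, 0.362]
ft_force: [-33.1, -5.9, 23.6]
grip_width: 0.0435
grasp_force: 65.7
```

```bash
cat >> h.py <<'E'
def bay(o):
    p=np.array(o['eef_pos']); q=p[:2]-[.6595,.088]; s,c=np.sin(.1361),np.cos(.1361)
    print('bayframe mm',np.round([1000*(q@[c,s]),1000*(q@[-s,c]),1000*(p[2]-.012)],1))
E
python3 -c "
from h import *
o,M=st();bay(o)"
```

```text
t 5.25 q [ 0.137  0.43  -0.722 -0.323 -0.001 -0.004] tcp [0.6396 0.088  0.0363] z [ 0.669  0.091 -0.737] y [-0.139  0.99  -0.004] F [-33.1  -5.9  23.6] w 0.0435
bayframe mm [-19.7   2.7  24.3]
```

A contact of 33 N: the tool is 2.7 mm left of the axis and the wing is at board level. Backing off and recentring.

Call:
{"api": "send_rows", "payload": {"steps": "-1 -0.008 -0.001 0.001 0 0 0;-1 -0.008 -0.001 0.001 0 0 0;-1 -0.004 -0.0015 0 0 0 0;-1 0 -0.001 0 0 0 0;-1 0 0 0 0 0 0"}}

```text
clock: 5.67
eef_pos: [0.6271, 0.0839, 0.0414]
tool_rot: [-0.065, 0.928, 0.024, 0.367]
ft_force: [-0.7, -0.8, -1.7]
grip_width: 0.0437
grasp_force: 61.1
```

```bash
python3 - <<'E'
from h import *
o,M=st();bay(o)
c=snap('wrist','w3'); snap('side','side3'); snap('scene','scene3')
a=cv2.imread('pics/w3.png'); b=cv2.imread('pics/side3.png')[170:350,300:480]; e=cv2.imread('pics/scene3.png')[160:320,290:450]
cv2.imwrite('pics/m3.png',np.hstack([cv2.resize(b,(400,400),interpolation=2),cv2.resize(e,(400,400),interpolation=2)]))
E
```

```text
t 5.67 q [ 0.132  0.406 -0.762 -0.35   0.002 -0.006] tcp [0.6271 0.0839 0.0414] z [ 0.677  0.092 -0.73 ] y [-0.137  0.991 -0.002] F [-0.7 -0.8 -1.7] w 0.0437
bayframe mm [-32.7   0.4  29.4]
```

View pics/m3.png

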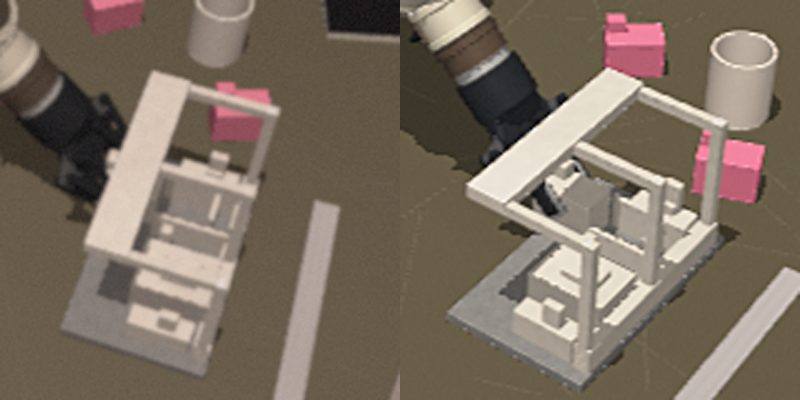

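The gripper is well below the canopy edge (about 25 mm clear by calculation), so the contact was wing against the flare or board. Measuring how the wing sits in the grip now.

```bash
cat >> h.py <<'E'
def wcloud(c,o,M):
    d=c['range_z'];T=np.eye(4);T[:3,:3]=M;T[:3,3]=o['eef_pos']; W=T@c['T_tool_cam']
    v,u=np.mgrid[:480,:640]; P=(np.stack([u,v,np.ones_like(u)],-1)@np.linalg.inv(c['camera_matrix']).T*d[...,None])@W[:3,:3].T+W[:3,3]
    q=P[...,:2]-[.6595,.088]; s,k=np.sin(.1361),np.cos(.1361)
    return np.stack([q@[k,s],q@[-s,k],P[...,2]-.012],-1)*1000,d>0
E
python3 - <<'E'
from h import *
o,M=st(); c=np.load('pics/w3.npz'); B,m=wcloud(c,o,M)
X,Y,Z=B[...,0],B[...,1],B[...,2]
k=m&(abs(Y)<32)&(X>-80)&(X<20)&(Z>49)&(Z<64)
p=B[k]; 
for a in range(-80,20,10):
    s=p[(p[:,0]>=a)&(p[:,0]<a+10)]
    if len(s)>20: print(a,len(s),'Z',np.percentile(s[:,2],[10,50,90]).round(1),'Y',np.percentile(s[:,1],[1,99]).round(1))
kk=k&(abs(Y+10)<8)
q=B[kk]; A=np.c_[q[:,:2],np.ones(len(q))]; print('plane',np.linalg.lstsq(A,q[:,2],rcond=None)[0].round(3),'X',np.percentile(q[:,0],[.5,99.5]).round(1))
r=cv2.minAreaRect(p[:,:2].astype(np.float32));print(r)
k=m&(abs(Y)<15)&(X<15)&(X>-20)&(Z>5)&(Z<49); print('rear?',k.sum(),np.percentile(B[k][:,0],[5,50,95]) if k.sum() else '')
E
```

```text
t 5.82 q [ 0.132  0.407 -0.761 -0.35   0.002 -0.006] tcp [0.6276 0.0839 0.0416] z [ 0.678  0.092 -0.729] y [-0.137  0.991 -0.002] F [-0.5  0.3 -2.4] w 0.0432
-80 7389 Z [50.3 54.1 60.8] Y [-31.3  31.4]
-70 2438 Z [50.7 55.  61.8] Y [-27.2  28.3]
-60 884 Z [53.9 55.7 61.9] Y [-22.7  24. ]
-50 401 Z [53.9 54.  55.7] Y [-21.    2.5]
-40 271 Z [53.9 54.  54.1] Y [-20.4   2.7]
-30 248 Z [53.9 54.  54.1] Y [-20.7   2.8]
-20 187 Z [53.9 54.  54.1] Y [-20.4   3. ]
-10 118 Z [53.9 54.  54.1] Y [-20.2   3. ]
plane [4.2000e-02 2.0000e-03 5.5372e+01] X [-73.5  -5.1]
((-41.98209762573242, 0.001888275146484375), (63.99019241333008, 76.02677154541016), 89.9970474243164)
rear? 0
```

The wing is level, with its underside 4 mm above the board, rear at about -3 mm and about 1 mm left of the axis. That matches a flare hit earlier. Going in again, 1 mm to the right.

Call:
{"api": "send_rows", "payload": {"steps": "-1 0.003 -0.001 -0.001 0 0 0;-1 0.003 0.0004 -0.001 0 0 0;-1 0.003 0.0004 0 0 0 0;-1 0.003 0.0004 0 0 0 0;-1 0 0 0 0 0 0"}}

```text
clock: 6.23
eef_pos: [0.64, 0.0841, 0.0399]
tool_rot: [-0.064, 0.928, 0.024, 0.367]
ft_force: [-0.4, 0.1, -2.3]
grip_width: 0.043
grasp_force: 61.1
```

```bash
python3 -c "
from h import *
o,M=st();bay(o)"
```

```text
t 6.23 q [ 0.129  0.425 -0.732 -0.34   0.004 -0.008] tcp [0.64   0.0841 0.0399] z [ 0.678  0.092 -0.729] y [-0.137  0.991 -0.002] F [-0.4  0.1 -2.3] w 0.043
bayframe mm [-19.9  -1.2  27.9]
```

Call:
{"api": "send_rows", "payload": {"steps": "-1 0.002 0.0007 -0.0005 0 0 0;-1 0.002 0.0006 -0.0005 0 0 0;-1 0.002 0.0003 -0.0005 0 0 0;-1 0 0 -0.0005 0 0 0;-1 0 0 0 0 0 0"}}

```text
clock: 6.65
eef_pos: [0.6448, 0.0856, 0.0374]
tool_rot: [-0.064, 0.928, 0.024, 0.367]
ft_force: [0.5, -0.3, -0.6]
grip_width: 0.0437
grasp_force: 61.1
```

```bash
python3 -c "
from h import *
o,M=st();bay(o)"
```

```text
t 6.65 q [ 0.131  0.436 -0.719 -0.337  0.003 -0.007] tcp [0.6448 0.0856 0.0374] z [ 0.677  0.092 -0.73 ] y [-0.137  0.991 -0.002] F [ 0.5 -0.3 -0.6] w 0.0437
bayframe mm [-14.8  -0.4  25.4]
```

Call:
{"api": "send_rows", "payload": {"steps": "0.5 0 0 0 0 0 0;0.5 0 0 0 0 0 0;0.5 0 0 0 0 0 0;0.5 0 0 0 0 0 0;0.5 -0.005 -0.0007 0 0 0 0"}}

```text
clock: 7.07
eef_pos: [0.641, 0.0851, 0.0385]
tool_rot: [-0.064, 0.927, 0.024, 0.368]
ft_force: [-0.3, -0.5, 0.1]
grip_width: 0.0644
grasp_force: 0.0
```

Call:
{"api": "send_rows", "payload": {"steps": "0.5 -0.02 -0.0027 0 0 0 0;0.5 -0.02 -0.0027 0 0 0 0;0.5 -0.02 -0.0027 0 0 0 0;0.5 -0.015 -0.002 0 0.005 -0.04 0;0.5 -0.01 -0.0014 0 0.01 -0.08 0"}}

```text
clock: 7.48
eef_pos: [0.5574, 0.0737, 0.039]
tool_rot: [-0.063, 0.907, 0.027, 0.416]
ft_force: [-0.4, 0.2, -1.2]
grip_width: 0.0636
grasp_force: 0.0
```

Call:
{"api": "send_rows", "payload": {"steps": "-1 0 0 0 0.01 -0.08 0;-1 0 0 0 0 0 0;-1 0 0 0 0 0 0;-1 0 0 0 0 0 0;-1 0 0 0 0 0 0"}}

```text
clock: 7.9
eef_pos: [0.5609, 0.0742, 0.0374]
tool_rot: [-0.062, 0.894, 0.028, 0.442]
ft_force: [0.5, -0.1, 0.7]
grip_width: 0.0034
grasp_force: 0.0
```

```bash
python3 - <<'E'
from h import *
o,M=st();bay(o); c=snap('wrist','w4'); B,m=wcloud(c,o,M); X,Y,Z=B[...,0],B[...,1],B[...,2]
for lo,hi,n in((48,52,'roof'),(63,68.5,'box')):
    k=m&(abs(Y)<35)&(X>-80)&(X<40)&(Z>lo)&(Z<hi)
    if k.sum()>20: p=B[k];print(n,k.sum(),cv2.minAreaRect(p[:,:2].astype(np.float32)),np.median(p[:,2]))
k=m&(abs(Y)<20)&(X>-80)&(X<0)&(Z>8)&(Z<45);p=B[k];print('front face',k.sum())
if k.sum()>50:print(np.percentile(p[:,0],[5,50,95]),np.polyfit(p[:,1],p[:,0],1),np.percentile(p[:,1],[1,99]))
E
```

```text
t 7.9 q [ 0.13   0.496 -1.072 -0.915  0.003 -0.008] tcp [0.5609 0.0742 0.0374] z [ 0.788  0.106 -0.607] y [-0.137  0.991 -0.005] F [ 0.5 -0.1  0.7] w 0.0034
bayframe mm [-99.5  -0.3  25.4]
roof 27 ((-54.94807434082031, 0.532111406326294), (5.034515380859375, 2.6185197830200195), 72.37870788574219) 48.649996374135334
box 28 ((-53.90669631958008, 4.0664777755737305), (2.3107709884643555, 3.141899824142456), 17.85212516784668) 63.83084906955141
front face 1202
[-56.6986393  -55.55235016 -54.40518896] [-2.25967238e-03 -5.55619000e+01] [-19.71632685  19.62813552]
```

View pics/w4.png

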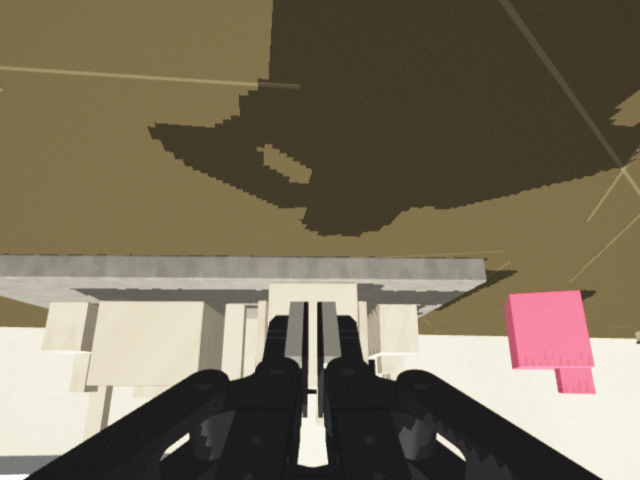

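The wing stands at the mouth, front face at -55.5 mm, square and centred. The closed fingers are on its centre line, so I'll push, at a lower height.

Call:
{"api": "send_rows", "payload": {"steps": "-1 0.008 0.0011 -0.003 0 0 0;-1 0.008 0.0011 -0.003 0 0 0;-1 0.008 0.0011 -0.002 0 0 0;-1 0.006 0.0008 0 0 0 0;-1 0.004 0.0006 0 0 0 0"}}

```text
clock: 8.37
eef_pos: [0.5951, 0.0789, 0.0286]
tool_rot: [-0.062, 0.894, 0.028, 0.442]
ft_force: [0.3, 0.3, -0.2]
grip_width: -0.0001
grasp_force: 0.0
```

Call:
{"api": "send_rows", "payload": {"steps": "-1 0.004 0.0006 0 0 0 0;-1 0.004 0.0006 0 0 0 0;-1 0.004 0.0006 0 0 0 0;-1 0.004 0.0006 0 0 0 0;-1 0.004 0.0006 0 0 0 0"}}

```text
clock: 8.78
eef_pos: [0.6134, 0.0817, 0.0281]
tool_rot: [-0.062, 0.895, 0.028, 0.441]
ft_force: [-1.7, 0.2, 1.3]
grip_width: 0.0002
grasp_force: 1.0
```

```bash
python3 -c "
from h import *
o,M=st();bay(o)"
```

```text
t 8.78 q [ 0.132  0.541 -0.939 -0.825  0.001 -0.007] tcp [0.6134 0.0817 0.0281] z [ 0.786  0.106 -0.609] y [-0.137  0.991 -0.005] F [-1.7  0.2  1.3] w 0.0002
bayframe mm [-46.6   0.1  16.1]
```

Call:
{"api": "send_rows", "payload": {"steps": "-1 0.005 0.0007 0 0 0 0;-1 0.005 0.0007 0 0 0 0;-1 0.005 0.0007 0 0 0 0;-1 0.005 0.0007 0 0 0 0;-1 0.005 0.0007 0 0 0 0"}}

```text
clock: 9.2
eef_pos: [0.6389, 0.0853, 0.0281]
tool_rot: [-0.062, 0.895, 0.028, 0.441]
ft_force: [-1.1, -0.3, -0.8]
grip_width: -0.0004
grasp_force: 0.7
```

Call:
{"api": "send_rows", "payload": {"steps": "-1 0.002 0.0003 0 0 0 0;-1 0.002 0.0003 0 0 0 0;-1 0.002 0.0003 0 0 0 0;-1 0.002 0.0003 0 0 0 0;-1 0 0 0 0 0 0"}}

```text
clock: 9.62
eef_pos: [0.646, 0.0865, 0.0283]
tool_rot: [-0.063, 0.895, 0.028, 0.441]
ft_force: [-4.0, -1.2, 2.6]
grip_width: -0.0
grasp_force: 2.1
```

```bash
python3 -c "
from h import *
o,M=st();bay(o)"
```

```text
t 9.62 q [ 0.133  0.555 -0.855 -0.756  0.001 -0.006] tcp [0.646  0.0865 0.0283] z [ 0.786  0.106 -0.609] y [-0.137  0.991 -0.004] F [-4.  -1.2  2.6] w -0.0
bayframe mm [-13.6   0.4  16.3]
```

Panel contact now (about 4 N). Continuing slowly to the end stop.

Call:
{"api": "send_rows", "payload": {"steps": "-1 0.001 0.0001 0 0 0 0;-1 0.001 0.0001 0 0 0 0;-1 0.001 0.0001 0 0 0 0;-1 0.001 0.0001 0 0 0 0;-1 0.001 0.0001 0 0 0 0"}}

```text
clock: 10.03
eef_pos: [0.6501, 0.0872, 0.0282]
tool_rot: [-0.063, 0.895, 0.029, 0.441]
ft_force: [-9.3, -0.9, 7.5]
grip_width: -0.0001
grasp_force: 4.9
```

Call:
{"api": "send_rows", "payload": {"steps": "-1 0.001 0.0001 0 0 0 0;-1 0.0005 0.0001 0 0 0 0;-1 0.0005 0.0001 0 0 0 0;-1 0 0 0 0 0 0;-1 0 0 0 0 0 0"}}

```text
clock: 10.45
eef_pos: [0.6523, 0.0875, 0.0283]
tool_rot: [-0.063, 0.895, 0.029, 0.441]
ft_force: [-8.1, 0.0, 6.4]
grip_width: 0.0
grasp_force: 4.2
```

```bash
python3 -c "
from h import *
o,M=st();bay(o)"
```

```text
t 10.45 q [ 0.133  0.559 -0.839 -0.743  0.002 -0.007] tcp [0.6523 0.0875 0.0283] z [ 0.786  0.107 -0.609] y [-0.137  0.99  -0.004] F [-8.1  0.   6.4] w 0.0
bayframe mm [-7.2  0.5 16.3]
```

Call:
{"api": "send_rows", "payload": {"steps": "-1 0.0005 0.0001 0 0 0 0;-1 0.0005 0.0001 0 0 0 0;-1 0.0005 0.0001 0 0 0 0;-1 0.0005 0.0001 0 0 0 0;-1 0 0 0 0 0 0"}}

```text
clock: 10.87
eef_pos: [0.6543, 0.0878, 0.0282]
tool_rot: [-0.063, 0.895, 0.029, 0.441]
ft_force: [-8.5, -0.5, 6.6]
grip_width: 0.0002
grasp_force: 4.3
```

Call:
{"api": "send_rows", "payload": {"steps": "-1 0.0005 0.0001 0 0 0 0;-1 0.0005 0.0001 0 0 0 0;-1 0.0005 0.0001 0 0 0 0;-1 0.0005 0.0001 0 0 0 0;-1 0 0 0 0 0 0"}}

```text
clock: 11.28
eef_pos: [0.655, 0.088, 0.0282]
tool_rot: [-0.063, 0.895, 0.028, 0.441]
ft_force: [-17.0, -1.1, 12.7]
grip_width: 0.0
grasp_force: 8.4
```

```bash
python3 -c "
from h import *
o,M=st();bay(o)"
```

```text
t 11.28 q [ 0.133  0.56  -0.831 -0.735  0.001 -0.006] tcp [0.655  0.088  0.0282] z [ 0.785  0.106 -0.61 ] y [-0.137  0.991 -0.004] F [-17.   -1.1  12.7] w 0.0
bayframe mm [-4.5  0.6 16.2]
```

Call:
{"api": "send_rows", "payload": {"steps": "-1 0.0005 0.0001 0 0 0 0;-1 0.0005 0.0001 0 0 0 0;-1 0.0005 0.0001 0 0 0 0;-1 0 0 0 0 0 0;-1 0 0 0 0 0 0"}}

```text
clock: 11.7
eef_pos: [0.6551, 0.088, 0.028]
tool_rot: [-0.063, 0.895, 0.028, 0.44]
ft_force: [-26.0, -2.7, 20.6]
grip_width: -0.0001
grasp_force: 12.7
```

The force rises with no motion (26 N), so the panel is at its end stop. Retreating straight back, then up, and checking.

Call:
{"api": "send_rows", "payload": {"steps": "-1 -0.003 -0.0004 0 0 0 0;-1 -0.005 -0.0007 0 0 0 0;-1 -0.02 -0.0027 0 0 0 0;-1 -0.03 -0.0041 0 0 0 0;-1 -0.035 -0.0048 0 0 0 0"}}

```text
clock: 12.12
eef_pos: [0.5674, 0.0758, 0.0298]
tool_rot: [-0.062, 0.894, 0.028, 0.444]
ft_force: [-0.8, 0.0, -0.5]
grip_width: -0.0003
grasp_force: 0.0
```

Call:
{"api": "send_rows", "payload": {"steps": "-1 -0.035 -0.0048 0 0 0 0;-1 -0.02 -0.003 0.02 -0.015 0.115 0;-1 -0.01 0 0.03 -0.015 0.115 0;-1 0 0 0.03 -0.015 0.115 0;-1 0 0 0.03 0 0 0"}}

```text
clock: 12.53
eef_pos: [0.544, 0.073, 0.0904]
tool_rot: [-0.065, 0.93, 0.023, 0.361]
ft_force: [2.0, -0.1, -0.4]
grip_width: 0.0
grasp_force: 0.0
```

Call:
{"api": "send_rows", "payload": {"steps": "-1 0 0 0.02 0 0 0;-1 0 0 0.02 0 0 0;-1 0 0 0.02 0 0 0;-1 0 0 0 0 0 0;-1 0 0 0 0 0 0"}}

```text
clock: 12.95
eef_pos: [0.5449, 0.0731, 0.1522]
tool_rot: [-0.065, 0.929, 0.024, 0.364]
ft_force: [-0.9, 0.0, -0.4]
grip_width: 0.0001
grasp_force: 0.0
```

```bash
python3 - <<'E'
from h import *
st(); s,k=np.sin(.1361),np.cos(.1361)
for n in('scene','side'):
    snap(n,n+'5'); P,m=cloud(n+'5'); q=P[...,:2]-[.6595,.088]
    B=np.stack([q@[k,s],q@[-s,k],P[...,2]-.012],-1)*1000; X,Y,Z=B[...,0],B[...,1],B[...,2]
    for nm,z,e in(('roof',50,3),('box',66,3)):
        j=m&(abs(Z-z)<e)&(X>-30)&(X<85)&(abs(Y)<23)
        if j.sum()>5:print(n,nm,j.sum(),'X',np.percentile(X[j],[1,99]).round(1),'Y',np.percentile(Y[j],[1,99]).round(1))
a=cv2.imread('pics/side5.png')[190:350,310:470];b=cv2.imread('pics/scene5.png')[170:330,290:450]
cv2.imwrite('pics/m5.png',np.hstack([cv2.resize(i,(400,400),interpolation=2) for i in(a,b)]))
E
```

```text
t 12.95 q [ 0.133  0.012 -0.823 -0.012  0.001 -0.006] tcp [0.5449 0.0731 0.1522] z [ 0.674  0.091 -0.733] y [-0.137  0.991 -0.003] F [-0.9  0.  -0.4] w 0.0001
scene roof 167 X [-1.  63.7] Y [-22.   20.7]
scene box 42 X [ 0.5 24. ] Y [-1.1 22.2]
side roof 295 X [ 0.9 69.3] Y [-21.5  17.4]
side box 12 X [ 2.5 23.6] Y [2.9 5.9]
```

View pics/m5.png

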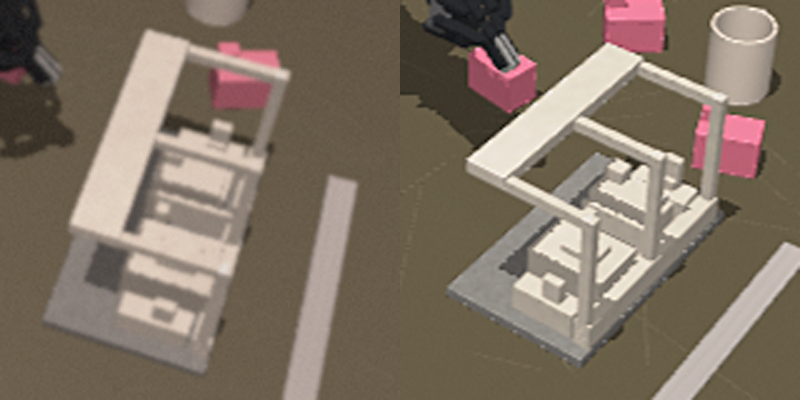

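The wing is home: roof x spans about 0 to 70 mm, and the box is at x 0–24 mm on +y (the outer side) at the front. The right crop shows it in the bay with its roof box at (620,172). The arm is clear and the pink block is undisturbed. Handing in.

```bash
python3 -c "
from workcell import *
print(job_done())"
```

```text
the job is handed in; nothing more can be done
None
```

I fitted wing_left into the open left bay and pushed it to the rear panel's end stop, with its front flush to within about 2 mm and its roof box at the front on the outer side, and handed the job in at about 13 s; no verdict came back.

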